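# Tare and response check of a bench balance

### The job

Check the bench balance in this order: press the wide bar-shaped key (tare) all the way down, then tap the empty metal dish on the weighing pan lightly so that the pan dips and springs back, then press the round key (record) all the way down. Both keys stay down once pressed; use only light fingertip pressure, do not press the square key, do not pick up or shift the dish, leave the things beside the balance alone, and finish clear of everything.

Things in the scene. Friction and masses are not known exactly. Their poses are not given: they have to be found in the camera images.
- balance: White bench balance, 240 mm deep (own x) by 200 mm wide (own y), fixed on the bench. Origin: centre of the underside; own +x points from its front (keys) to its back (pan), +z up. Front key deck at z = 35 mm with three key bays at own x = -87 mm, own y = -62, 0 and +62 mm; any of the three keys may sit in any bay. Behind own x = -52 mm the case is raised to z = 55 mm; the pan stands on it.
- bar_key_top (a point): Centre of the top face of the bar-shaped tare key: black, in a grey bay, 42 mm wide (balance's y) by 16 mm, standing 13 mm above the deck when up. Latches: 3 to 4 N moves it, it travels 6 mm straight down and stays where it is pushed (it does not come back up). At the end of the travel its sprung cap yields up to 3 mm more (5 N rising to 12 N), then comes back those 3 mm when let go.
- round_key_top (a point): Centre of the top face of the round record key: black, in a grey bay, 24 mm diameter, otherwise like the bar key (13 mm proud, 6 mm travel, 3 to 4 N, stays down, sprung cap).
- square_key_top (a point): Centre of the top face of the square key (standby): black, in a grey bay, 22 x 22 mm, otherwise like the other keys. Must not be pressed.
- bar_key (a joint): Latched depth of the bar key in m (without the cap's extra give): 0 up, 0.006 fully down. Counts as pressed beyond 0.004.
- round_key (a joint): Latched depth of the round key in m (without the cap's extra give): 0 up, 0.006 fully down. Counts as pressed beyond 0.004.
- square_key (a joint): Latched depth of the square key in m: 0 up (must stay so), 0.006 fully down.
- pan (a joint): How far the weighing pan has sunk, in m: 0 at rest, 0.010 at its stop. Spring: with the dish on it about 1 N starts it moving, then 0.9 N per mm, about 10 N at the stop; it springs back when let go. A tap counts beyond 0.0015.
- pan_top (a point): Centre of the top of the round steel weighing pan, 130 mm diameter, 77 mm above the bench at rest; moves with the pan.
- dish: Loose, empty, shallow round aluminium weighing dish standing on the pan, 88 mm across the rim, 14 mm high, about 30 g. Origin: centre of its underside. It is open at the top; its flat inner floor, 66 mm across, lies 3 mm above the origin, and closed fingers fit inside to touch it.
- beaker: Small loose glass beaker, 46 mm diameter, 58 mm high, beside the balance on its +y side; origin at the centre of its underside. Bystander.
- vial: Small loose capped vial, 27 mm diameter, 65 mm high, beside the balance on its -y side; origin at the centre of its underside. Bystander.
- fitting: Loose cream-coloured hexagonal fitting, 43 x 49 mm, 41 mm high, beside the balance on its -y side, nearer the front; origin at the centre of its underside. Bystander.

How it is judged (in metres and radians):
On the way, in this order (a step that is already met when the one before it is completed fails the run):
1. the bar key is pressed down, with the round key up and the pan at rest (value of joint bar_key above 0.004 m and value of joint round_key below 0.0015 m and value of joint pan below 0.001 m), for 0.05 s.
2. the dish is tapped with the fingers so that the pan dips, with the round key still up (value of joint pan above 0.0015 m and contact force between the fingers and dish above 0.3 N and value of joint round_key below 0.0015 m), for 0.02 s.
3. the dish is let go and the pan has sprung back (value of joint pan below 0.0008 m and contact force between the fingers and dish below 0.05 N), for 0.1 s.
4. the round key is pressed down (value of joint round_key above 0.004 m), for 0.05 s.
At the end, for the whole second after the job is handed in: The bar key and the round key are more than 4 mm down, the square key is up (under 1.5 mm), the pan is sprung back (under 0.8 mm), the dish stands flat and at rest on the pan within 25 mm of its centre, and beaker, vial and fitting stand upright within 15 mm of where they were (value of joint each of bar_key, round_key above 0.004 m and value of joint square_key below 0.0015 m and value of joint pan below 0.0008 m and horizontal distance between dish and pan_top below 0.025 m and z of dish in the frame of pan_top below 0.004 m and angle between dish's own z axis and vertical below 0.06 rad and linear speed of dish below 0.01 m/s and distance of each of beaker, vial, fitting from where it was at the start of the episode below 0.015 m and angle between each of beaker, vial, fitting's own z axis and vertical below 0.1 rad); the robot touches nothing.
It fails at once if the dish is tapped before the bar key is down, or after the round key is down, or the round key is pressed before the bar key (((value of joint pan above 0.0015 m and contact force between the fingers and dish above 0.3 N) and (value of joint bar_key below 0.003 m or value of joint round_key above 0.003 m)) or (value of joint round_key above 0.003 m and value of joint bar_key below 0.003 m)).
It fails at once if the square key is pressed (value of joint square_key above 0.002 m).
It fails at once if the dish or pan is pushed hard (over 20 N), or a key (over 30 N) (contact force between the fingers and dish above 20 N or contact force between the fingers and pan above 20 N or contact force between the fingers and bar_key above 30 N or contact force between the fingers and round_key above 30 N).
It fails at once if the dish is lifted, tipped or pushed along (z of dish in the frame of pan_top above 0.006 m or angle between dish's own z axis and vertical above 0.2 rad or distance of dish from where it was at the start of the episode above 0.02 m).
It fails at once if a thing beside the balance is moved, lifted or tipped (distance of any of beaker, vial, fitting from where it was at the start of the episode above 0.015 m or angle between any of beaker, vial, fitting's own z axis and vertical above 0.3 rad).
It also fails if it takes over 42 s, if anything falls off the work surface, if the arm or the gripper's body presses on something with over 40 N, if the wrist force passes 120 N, or if a joint passes its speed limit or range.

### The arm

A 7-joint arm with a two-finger parallel gripper is mounted at the origin on a cart in front of the work surface, level with it; the furniture and walls round the work are solid. World frame = base frame: x ahead of the robot, y to its left, z up, the work surface at z = 0. Lengths are in m, angles in degrees, forces in N, time in s.
With the tool pointing down it reaches from about 0.425 to 0.875 m from the base axis. Payload 4.7 kg.
Tool frame: the origin (TCP) lies between the finger pads; the fingertips stand env.tip_reach ahead of it and the grasp point (between the pads) lies 2 mm behind it (env.tip_reach is the distance from the TCP to the fingertips, in m); z points along the fingers, y is the line along which they close (so a half turn about z gives the same grasp; the last joint's range is limited). The gripper opens to 87 mm and grips with 3 to 60 N. Pads are 19 mm wide; open, the fingers measure 117 mm over their backs; the gripper's body (75 mm by 190 mm) begins 51 mm behind the grasp point.
Start: joints at [64.807, 18.392, -4.016, 83.108, 1.295, 78.541, -3.26], TCP at [0.285, -0.584, 0.24] pointing down, gripper open.
Joint ranges: [-163.93, 163.93], [-17.29, 119.83], [-79.2, 71.16], [3.27, 140.29], [-89.18, 269.18], [5.43, 117.66], [-154.24, 154.24]. Speed limits (degrees/s): [147.25, 147.25, 180, 180, 180, 180, 180].

### API

Orientations are given as [roll, pitch, yaw] about the fixed x, y, z axes, in that order (R = Rz(yaw) Ry(pitch) Rx(roll)).
In Python, from cell import env gives the robot as it stands.
- The arm moves only by the tool drive_effector, called in YAML: its name, and indented under it one key for each argument. Schema: {"type":"object","properties":{"segments":{"type":"array","items":{"type":"number"},"minItems":5,"maxItems":40},"clamp_n":{"type":"number"},"only":{"type":"string"},"quiet":{"type":"boolean"},"lines":{"type":"string"}},"required":["segments"],"additionalProperties":false}. segments is one flat list of numbers that holds 1 to 8 rows one after another, with no inner brackets; each row has 5 numbers: dx, dy, dz in m, then a turn about the tool's z in degrees, then the finger opening in m; each row is the pose to reach, as a shift and turn from the pose commanded when the call began, along the tool's axes at that moment; what a row does not reach only later rows make up. A row lasts 1/12 s, in which the tool goes at most 0.0417 m and 7.16 degrees, less where a joint would pass 70% of its speed; a pose out of reach is approached as far as the arm can. The fingers move at their own pace and stop on an object; clamp_n is the grip in N (left out, the last holds). Time passes only in rows, so rows that do not move let the fingers close. The tool returns the time, the measured TCP pose, the force, the opening and the grip force at its end. only (a regular expression) keeps the lines of the reply that match it, lines (a string "A,B") keeps lines A to B, and quiet returns only ok. Input that does not fit is refused with a message, and nothing moves.
- env.get_obs(): the state, without advancing time (a new reading comes with each control period).
- env.read_camera(name): name is "scene" or "top"; returns a dict with "color" (384x512x3 uint8, blue, green, red), "fx", "fy", "cx", "cy" (pixels), "world_from_camera" (4x4, takes a point from camera to world coordinates). Camera axes: x right, y down, z forward; pixel columns grow to the right and rows downward; lengths in m; the calibration is good to about 2 mm. A picture is of the moment at which its call begins. There is no depth.
- env.sign_off(): hands the job in; it is judged then, once.
The state is a dict: "time_s": time; "qpos": joint angles; "joint_velocities": joint speeds; "effort": joint torques, N m; "tool_pos": TCP position; "tool_rot": TCP orientation; "force": force on the tool from outside, world axes, zero at the start; "wrist_torque": the same for the moment, N m; "grip_width": finger opening in m; "grasp_force": force on a finger pad.
Only numpy, scipy, OpenCV 4.12 (cv2) and the standard library are available. Lean on these libraries where they do the work, as an engineer would, in place of code of your own. Each camera call takes 0.05 s, during which the arm holds its last target. There are 200 camera calls.

## Working session

There is one attempt and no reset: what is moved stays moved. The work goes in short steps, Python scripts to look and compute and a tool call to move; the robot and the scene stay as the last step left them, time stands still between calls to the robot, and variables do not carry over. Pictures are saved under pics/ and viewed, at most 10 in all, crops included, and the job is handed in when it is done.

```bash
ls; mkdir -p pics
```

Run:
```python
from cell import env
import cv2,numpy as np
o=env.get_obs(); print(o['time_s'],o['tool_pos'],o['tool_rot'],o['grip_width'],env.tip_reach)
for n in ("scene","top"):
    c=env.read_camera(n); cv2.imwrite(f"pics/{n}0.png",c["color"]); print(n,c["fx"],c["fy"],c["cx"],c["cy"],np.round(c["world_from_camera"],4).tolist())
```

```text
cell.py
pics
0.0 [ 0.2846758  -0.58376173  0.23845947] [-1.79890475e+02  5.32017024e-03  2.60017262e+01] 0.0864549675294237 0.017
scene 389.83669106214944 389.83669106214944 256.3639694974895 193.53599747943252 [[0.9107, -0.2873, 0.2969, 0.3116], [-0.4131, -0.6447, 0.6432, -0.4588], [0.0066, -0.7084, -0.7057, 0.6752], [0.0, 0.0, 0.0, 1.0]]
top 469.38555148628535 469.38555148628535 252.13237229710913 189.71157919079522 [[-0.0108, -0.9758, 0.2183, 0.3305], [-0.9999, 0.0098, -0.0054, 0.0987], [0.0032, -0.2184, -0.9759, 1.0425], [0.0, 0.0, 0.0, 1.0]]
```

View pics/top0.png

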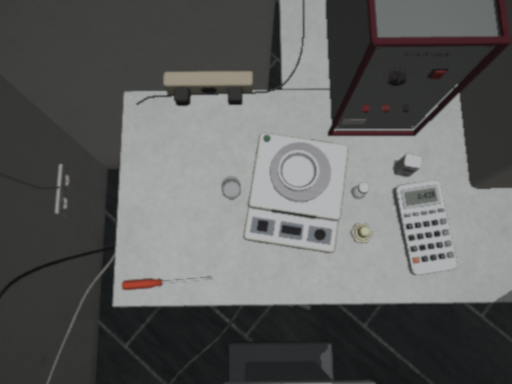

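View pics/scene0.png

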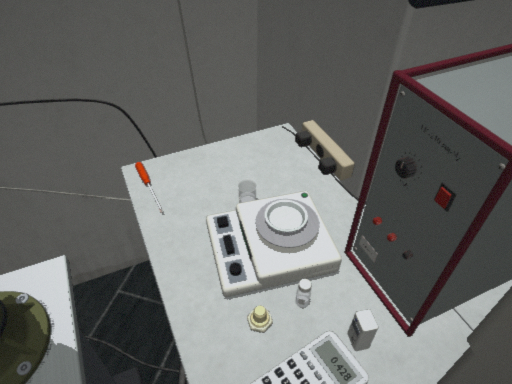

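The top view shows the square key at about (262,226), the bar key at (291,230), the round key at (320,234) and the dish at (298,171). In the scene view they are at (222,222), (229,244), (236,269) and (287,217). Next I measure these points in both views.

Create h.py:
```python
import cv2,numpy as np
def ray(c,uv,z):
    T=np.array(c["world_from_camera"]); d=T[:3,:3]@[(uv[0]-c["cx"])/c["fx"],(uv[1]-c["cy"])/c["fy"],1]
    return T[:3,3]+d*(z-T[2,3])/d[2]
def proj(c,p):
    T=np.array(c["world_from_camera"]); q=T[:3,:3].T@(np.array(p)-T[:3,3]); return [c["cx"]+c["fx"]*q[0]/q[2],c["cy"]+c["fy"]*q[1]/q[2]]
def blob(c,guess,thr=35,r=15):
    g=cv2.cvtColor(c["color"],cv2.COLOR_BGR2GRAY); x,y=map(int,guess)
    m=np.zeros_like(g); m[y-r:y+r,x-r:x+r]=(g[y-r:y+r,x-r:x+r]<thr)
    n,l,s,ce=cv2.connectedComponentsWithStats(m); i=1+np.argmax(s[1:,4]); return ce[i],s[i]
```

Run:
```python
from cell import env
from h import *
G={"scene":[(222,222),(229,244),(236,269)],"top":[(262,226),(291,230),(320,234)]}
for n in G:
    c=env.read_camera(n)
    for k,g in zip(("sq","bar","rnd"),G[n]):
        ce,s=blob(c,g,40); print(n,k,ce.round(1),s,ray(c,ce,.047).round(4))
    x0,y0,x1,y1=(190,180,350,300) if n=="scene" else (235,125,355,255)
    im=cv2.resize(c["color"][y0:y1,x0:x1],None,fx=4.6,fy=4.6,interpolation=cv2.INTER_CUBIC)
    cv2.imwrite(f"pics/{n}1.png",im);
```

```text
scene sq [222.4 221.9] [218 217  10  10  79] [0.4747 0.0654 0.047 ]
scene bar [228.5 244.7] [224 236  10  18 111] [0.4642 0.0036 0.047 ]
scene rnd [235. 269.] [230 264  11  11 100] [ 0.4541 -0.0558  0.047 ]
top sq [261.8 225.2] [259 222   8   8  50] [0.4753 0.0734 0.047 ]
top bar [290.5 229.9] [283 227  17   7  79] [0.4647 0.0124 0.047 ]
top rnd [319.4 234.1] [316 231   8   8  52] [ 0.455  -0.0491  0.047 ]
```

View pics/top1.png

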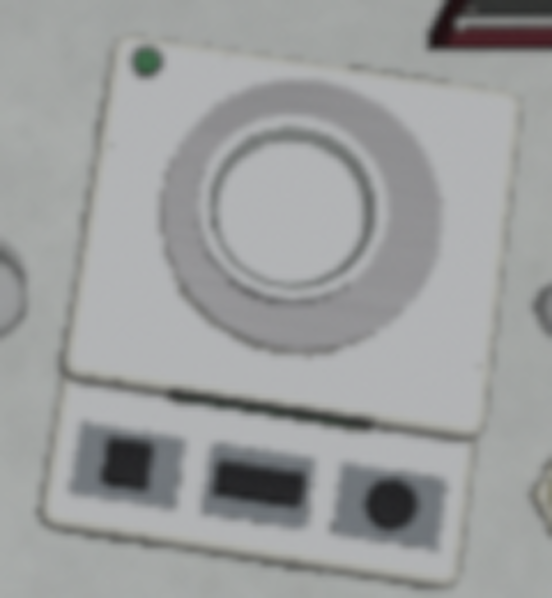

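View pics/scene1.png

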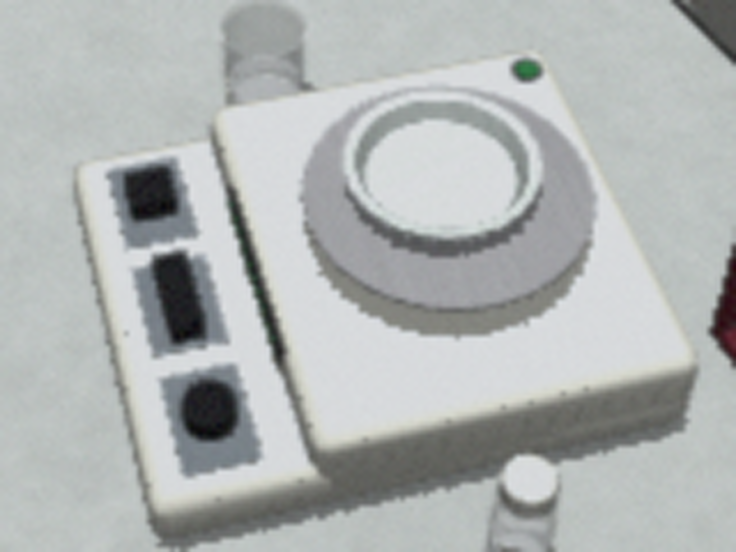

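Bar is in the middle bay, square at +y, round at -y. In the enlarged crops the dish rim centre is at about top (298.5,170.0) and scene (286.1,215.5), and the pan centre at top (300.4,172). I'll use the dish to check the bias between the two views.

Run:
```python
from cell import env
from h import *
S=env.read_camera("scene");T=env.read_camera("top")
print("dish",ray(S,(286.1,215.5),.091),ray(T,(298.5,170),.091)); print("pan",ray(T,(300.3,172),.077))
# key tops: upper faces, side faces excluded: far-edge (rear-left) check via projecting model points
for n,a,b in (("sq",(222.4,221.9),(261.8,225.2)),("bar",(228.5,244.7),(290.5,229.9)),("rnd",(235,269),(319.4,234.1))):
    print(n,ray(S,a,.0415).round(4),ray(T,b,.0415).round(4), "top@.048",ray(T,b,.048).round(4))
# LED colour / case corners
print("case rear corners z=.055", ray(T,(235+120/4.6,125+38/4.6),.055),ray(T,(235+515/4.6,125+95/4.6),.055))
print("front corners z=.035", ray(T,(235+42/4.6,125+520/4.6),.035),ray(T,(235+460/4.6,125+585/4.6),.035))
```

```text
dish [ 0.58621188 -0.00768251  0.091     ] [ 0.58478983 -0.00430617  0.091     ]
pan [ 0.58409469 -0.00950836  0.077     ]
sq [0.4761 0.0699 0.0415] [0.4761 0.0732 0.0415] top@.048 [0.4752 0.0734 0.048 ]
bar [0.4656 0.0076 0.0415] [0.4653 0.0118 0.0415] top@.048 [0.4645 0.0124 0.048 ]
rnd [ 0.4555 -0.0522  0.0415] [ 0.4556 -0.0498  0.0415] top@.048 [ 0.4548 -0.0489  0.048 ]
case rear corners z=.055 [0.67941538 0.07198467 0.055     ] [ 0.64883258 -0.11680771  0.055     ]
front corners z=.035 [0.44963712 0.11144759 0.035     ] [ 0.41736575 -0.08251326  0.035     ]
```

drive_effector:
  segments: [0.215,-0.225,0,35.4,0,0.215,-0.225,0,35.4,0,0.215,-0.225,0,35.4,0,0.215,-0.225,0,35.4,0,0.215,-0.225,0,35.4,0,0.215,-0.225,0,35.4,0,0.215,-0.225,0,35.4,0,0.215,-0.225,0,35.4,0]
  clamp_n: 10

```text
time_s: 0.97
tool_pos: [0.3814, -0.2823, 0.2399]
tool_rot: [-179.9, -0.0, -9.1]
force: [0.7, 1.1, 0.0]
grip_width: 0.0416
grasp_force: 0.0
```

Create go.py:
```python
import sys,numpy as np
from scipy.spatial.transform import Rotation as R
from cell import env
o=env.get_obs(); r=R.from_euler('xyz',o['tool_rot'],degrees=True)
print(o['time_s'],np.round(o['tool_pos'],4),np.round(o['tool_rot'],2),'F',np.round(o['force'],2),'w',round(o['grip_width'],4))
for n,p in dict(bar=(.4655,.010,.065),rnd=(.4555,-.051,.065),dish=(.5855,-.006,.097)).items(): print(n,r.inv().apply(np.array(p)-o['tool_pos']).round(4), "(tip on surface)")
```

```bash
python3 go.py
```

```text
0.9667 [ 0.3814 -0.2823  0.2399] [-1.7993e+02 -4.0000e-02 -9.0600e+00] F [0.73 1.07 0.03] w 0.0416
bar [ 0.0369 -0.3016  0.1753] (tip on surface)
rnd [ 0.0366 -0.2398  0.1752] (tip on surface)
dish [ 0.1579 -0.3048  0.1433] (tip on surface)
```

drive_effector:
  segments: [0.037,-0.302,0,0,0,0.037,-0.302,0,0,0,0.037,-0.302,0,0,0,0.037,-0.302,0,0,0,0.037,-0.302,0,0,0,0.037,-0.302,0.06,0,0,0.037,-0.302,0.12,0,0,0.037,-0.302,0.12,0,0]
  quiet: true

```text
ok
```

drive_effector:
  segments: [0,0,0,0,0,0,0,0,0,0,0,0,0,0,0]
  quiet: true

```text
ok
```

```bash
python3 go.py
```

Run:
```python
from cell import env
from h import *
S=env.read_camera("scene");T=env.read_camera("top")
a=S["color"][170:300,170:330];b=T["color"][130:260,220:380]
cv2.imwrite("pics/c2.png",np.vstack([cv2.resize(i,(490,300) if 0 else (369,300),interpolation=cv2.INTER_CUBIC) for i in (a,b)]))
```

```text
1.8833 [ 0.4611 -0.0126  0.1473] [ 1.7998e+02 -5.0000e-02 -9.4200e+00] F [0.31 0.37 0.24] w 0.0002
bar [ 0.0006 -0.0231  0.0823] (tip on surface)
rnd [0.0007 0.0388 0.0823] (tip on surface)
dish [ 0.1216 -0.0269  0.0504] (tip on surface)
```

View pics/c2.png

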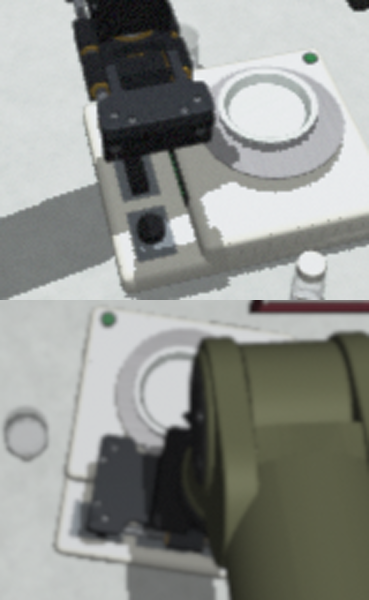

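The gripper hangs above the bar key in both views; 23 mm of sideways travel is left. I'll centre it, go down to about 10 mm above the key, then step down slowly.

drive_effector:
  segments: [0,-0.023,0.03,0,0,0,-0.023,0.06,0,0,0,-0.023,0.072,0,0,0,-0.023,0.072,0,0,0,-0.023,0.072,0,0,0,-0.023,0.072,0,0]
  quiet: true

```text
ok
```

```bash
python3 go.py
```

```text
2.4833 [0.466  0.0099 0.0764] [179.99  -0.19  -9.49] F [ 0.46 -0.12  0.29] w 0.0005
bar [-0.0005  0.      0.0114] (tip on surface)
rnd [-0.0003  0.0618  0.0114] (tip on surface)
dish [ 0.1206 -0.004  -0.0202] (tip on surface)
```

drive_effector:
  segments: [0,0,0.004,0,0,0,0,0.008,0,0,0,0,0.011,0,0,0,0,0.013,0,0,0,0,0.015,0,0,0,0,0.015,0,0]

```text
time_s: 2.98
tool_pos: [0.4649, 0.0106, 0.0596]
tool_rot: [180.0, -0.1, -9.4]
force: [0.7, 0.0, 0.6]
grip_width: 0.0004
grasp_force: 0.7
```

drive_effector:
  segments: [0,0,0.0015,0,0,0,0,0.003,0,0,0,0,0.003,0,0,0,0,0.003,0,0]

```text
time_s: 3.32
tool_pos: [0.4649, 0.0106, 0.0575]
tool_rot: [180.0, -0.0, -9.4]
force: [-1.5, -2.1, 9.1]
grip_width: -0.0001
grasp_force: 4.8
```

9 N at 5.8+1.7 mm depth means the key is at the end of its travel with the cap giving. Now I lift and go over the dish.

drive_effector:
  segments: [0,0,-0.04,0,0,0,0,-0.07,0,0,0.04,-0.002,-0.07,0,0,0.08,-0.004,-0.07,0,0,0.121,-0.004,-0.07,0,0,0.121,-0.004,-0.07,0,0,0.121,-0.004,-0.07,0,0,0.121,-0.004,-0.07,0,0]
  quiet: true

```text
ok
```

```bash
python3 go.py
```

Run:
```python
from cell import env
from h import *
S=env.read_camera("scene");T=env.read_camera("top")
a=S["color"][170:300,170:330];b=T["color"][130:260,220:380]
cv2.imwrite("pics/c3.png",np.hstack([cv2.resize(i,(390,317),interpolation=cv2.INTER_CUBIC) for i in (a,b)]))
```

```text
3.9833 [ 0.583  -0.0042  0.1252] [-179.96    0.2    -9.36] F [-0.71  0.26  0.14] w 0.0005
bar [-0.1181  0.0051  0.0607] (tip on surface)
rnd [-0.118   0.0669  0.0606] (tip on surface)
dish [0.0028 0.0014 0.0282] (tip on surface)
```

View pics/c3.png

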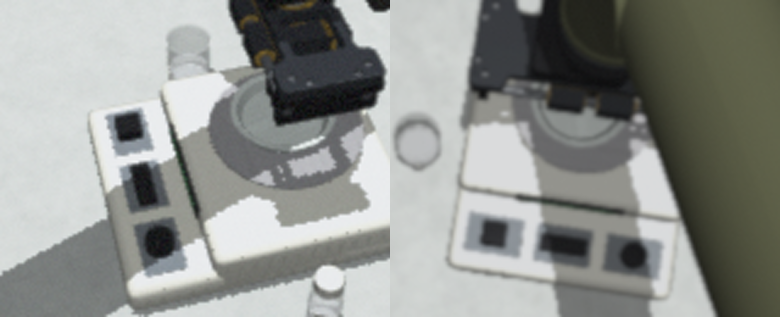

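The fingers are above the dish and the bar key looks lower than before. Now a light tap, in small steps: about 3.5 mm past the floor, then back up.

drive_effector:
  segments: [0.002,0.001,0.012,0,0,0.002,0.001,0.02,0,0,0.002,0.001,0.024,0,0,0.002,0.001,0.027,0,0,0.002,0.001,0.029,0,0,0.002,0.001,0.031,0,0,0.002,0.001,0.031,0,0]

```text
time_s: 4.67
tool_pos: [0.5859, -0.0064, 0.0956]
tool_rot: [180.0, 0.0, -9.4]
force: [-1.9, -0.4, 2.5]
grip_width: 0.0006
grasp_force: 1.5
```

```bash
python3 go.py
```

```text
4.6667 [ 0.5859 -0.0064  0.0956] [ 1.7998e+02  4.0000e-02 -9.4000e+00] F [-1.86 -0.41  2.49] w 0.0006
bar [-0.1214  0.0035  0.0307] (tip on surface)
rnd [-0.1213  0.0653  0.0307] (tip on surface)
dish [-0.0005 -0.0003 -0.0014] (tip on surface)
```

drive_effector:
  segments: [0,0,0.001,0,0,0,0,0.0025,0,0,0,0,0.0025,0,0,0,0,0.0025,0,0]

```text
time_s: 5.0
tool_pos: [0.5864, -0.0063, 0.0935]
tool_rot: [180.0, -0.0, -9.4]
force: [-3.1, -1.0, 4.3]
grip_width: 0.0006
grasp_force: 2.4
```

drive_effector:
  segments: [0,0,-0.003,0,0,0,0,-0.006,0,0,0,0,-0.025,0,0,0,0,-0.04,0,0,0,0,-0.04,0,0,0,0,-0.04,0,0]

```text
time_s: 5.5
tool_pos: [0.587, -0.0064, 0.1337]
tool_rot: [-180.0, -0.1, -9.4]
force: [0.1, -0.2, -0.6]
grip_width: 0.0004
grasp_force: 0.0
```

```bash
python3 go.py
```

```text
5.5 [ 0.587  -0.0064  0.1337] [-1.7999e+02 -1.3000e-01 -9.4100e+00] F [ 0.12 -0.18 -0.6 ] w 0.0004
bar [-0.1227  0.0037  0.0684] (tip on surface)
rnd [-0.1226  0.0655  0.0684] (tip on surface)
dish [-0.0016 -0.0001  0.0367] (tip on surface)
```

The pan dipped about 3.5 mm at 4.3 N and was released. Next, the round key.

drive_effector:
  segments: [-0.035,0.019,0,0,0,-0.07,0.038,0,0,0,-0.105,0.056,0,0,0,-0.122,0.0655,0,0,0,-0.122,0.0655,0,0,0,-0.122,0.0655,0.03,0,0,-0.122,0.0655,0.055,0,0,-0.122,0.0655,0.055,0,0]
  quiet: true

```text
ok
```

drive_effector:
  segments: [0,0,0,0,0,0,0,0,0,0]

```text
time_s: 6.33
tool_pos: [0.456, -0.0507, 0.0787]
tool_rot: [-180.0, -0.0, -9.4]
force: [0.2, -0.3, 1.0]
grip_width: 0.0005
grasp_force: 0.0
```

```bash
python3 go.py
```

```text
6.3333 [ 0.456  -0.0507  0.0787] [-1.7996e+02 -4.0000e-02 -9.3700e+00] F [ 0.2  -0.26  0.97] w 0.0005
bar [-0.0005 -0.0614  0.0137] (tip on surface)
rnd [-0.0005  0.0004  0.0137] (tip on surface)
dish [ 0.1205 -0.0652 -0.0182] (tip on surface)
```

drive_effector:
  segments: [0,0,0.006,0,0,0,0,0.011,0,0,0,0,0.014,0,0,0,0,0.016,0,0,0,0,0.018,0,0,0,0,0.0205,0,0,0,0,0.0205,0,0,0,0,0.0205,0,0]

```text
time_s: 7.0
tool_pos: [0.4559, -0.0511, 0.0583]
tool_rot: [180.0, -0.1, -9.4]
force: [-1.0, 1.1, 8.6]
grip_width: 0.0004
grasp_force: 3.8
```

drive_effector:
  segments: [0,0,0.001,0,0,0,0,0.001,0,0]

```text
time_s: 7.17
tool_pos: [0.4559, -0.0511, 0.0575]
tool_rot: [180.0, -0.1, -9.4]
force: [-1.9, -0.1, 10.2]
grip_width: 0.0006
grasp_force: 4.8
```

10 N means the round key is also at its stop. I lift, back away to the right at height, and check.

drive_effector:
  segments: [0,0,-0.04,0,0,0,0,-0.08,0,0,0,0,-0.12,0,0,0,0,-0.16,0,0,0,0.04,-0.18,0,0,0,0.08,-0.18,0,0,0,0.12,-0.18,0,0,0,0.16,-0.18,0,0]
  quiet: true

```text
ok
```

drive_effector:
  segments: [0,0.04,0,0,0,0,0.08,0,0,0,0,0.08,0,0,0,0,0.08,0,0,0,0,0.08,0,0,0,0,0.08,0,0,0]

```text
time_s: 8.33
tool_pos: [0.4165, -0.2861, 0.2363]
tool_rot: [-180.0, 0.0, -9.3]
force: [-0.3, 0.8, 0.5]
grip_width: 0.0005
grasp_force: 0.0
```

Run:
```python
from cell import env
from h import *
S=env.read_camera("scene");T=env.read_camera("top")
a=S["color"][170:340,170:350];b=T["color"][120:270,220:380]
cv2.imwrite("pics/c4.png",np.hstack([cv2.resize(i,(400,375),interpolation=cv2.INTER_CUBIC) for i in (a,b)]))
for k,g,q in zip(("sq","bar","rnd"),[(222,222),(229,244),(236,269)],[(262,226),(291,230),(320,234)]):
    print(k,blob(S,g,40),blob(T,q,40))
```

```text
sq (array([222.33333333, 223.58333333]), array([219, 218,   9,   9,  36], dtype=int32)) (array([261.56097561, 225.12195122]), array([259, 222,   7,   8,  41], dtype=int32))
bar (array([234.75415282, 246.39534884]), array([225, 230,  19,  29, 301], dtype=int32)) (array([290.34090909, 229.29545455]), array([283, 227,  16,   5,  44], dtype=int32))
rnd (array([242.3963964 , 266.43243243]), array([228, 254,  23,  30, 333], dtype=int32)) (array([319.57142857, 233.74285714]), array([316, 231,   8,   7,  35], dtype=int32))
```

View pics/c4.png

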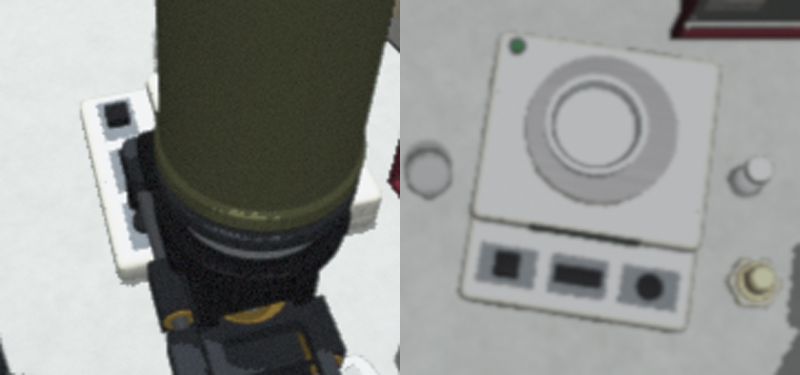

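The top view shows the dish centred on the pan at crop (597,125), the beaker, vial and fitting where they were, and the arm clear of everything.

drive_effector:
  segments: [0,0,0,0,0,0,0,0,0,0]
  quiet: true

```text
ok
```

```bash
python3 -c "from cell import env; print(env.sign_off())"
```

```text
the job is handed in; nothing more can be done
None
```

I pressed the bar key to its stop (about 9 N), tapped the dish so the pan dipped about 3.5 mm (4.3 N), pressed the round key to its stop (about 10 N) and handed the job in at about 8.5 s with the arm clear; no verdict came back, and key depths and pan dip are inferred from force and height readings.

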